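Show a stamp's carved face to the inspection camera

ROBOT

A 6-joint arm with a two-finger parallel gripper is mounted at the origin on the work surface; the furniture and walls round the work are solid. World frame = base frame: x ahead of the robot, y to its left, z up, the work surface at z = 0. Lengths are in m, angles in rad, forces in N, time in s.
With the tool pointing down it reaches from about 0.35 to 0.975 m from the base axis. Payload 4.9 kg.
Tool frame: the origin (TCP) lies midway between the tips of the shut fingers; the grasp point (between the pads) lies 19 mm behind it; z points along the fingers, y is the line along which they close (so a half turn about z gives the same grasp; the last joint's range is limited). The gripper opens to 85 mm and grips with 20 to 120 N. Pads are 22 mm wide; open, the fingers measure 114 mm over their backs; the gripper's body (76 mm by 85 mm) begins 54 mm behind the grasp point. The pads swing forward as they close: fully open they stand 13 mm farther back than shut.
Start: joints at [1.077, 0.053, 1.613, -0, 1.476, -0.119], TCP at [0.229, 0.582, 0.231] pointing down, gripper open.
Joint ranges: [-3.01, 3.01], [-1.01, 2.22], [0.06, 2.58], [-1.02, 4.17], [0.09, 2.62], [-3.14, 3.14]. Speed limits (rad/s): [2.57, 2.57, 3.14, 3.14, 3.14, 3.14].

INTERFACE

Orientations are given as a unit quaternion [w, x, y, z].
In Python, from plant import state, grab_frame, camera_info, job_done, spot_in, masks_of, pinpoint gives the robot as it stands.
- The arm moves only by the shell command python3 -m handwheel 'ROWS' [OPENING]. ROWS is JSON, a list that holds one entry, the list of rows, each a list of 6 numbers: the shift along the world's x, y, z in m, then the turn, a rotation vector about the world's x, y, z in degrees. In form: [[[tx, ty, tz, ax, ay, az], ...]]. A call has 1 to 20 rows; each row shifts and turns the commanded pose from where the row before left it; what a row does not reach is not made up. A row lasts 1/12 s, in which the tool goes at most 41.7 mm and 7.16 degrees, less where a joint would pass 70% of its speed; a pose out of reach is approached as far as the arm can. A call is refused whole if a number of a shift passes 0.0417 or a number of a turn 7.16, either way. A call with a gripper value outside its range is refused whole. OPENING is the opening, from 0 (shut) to 1 (fully open), set as the call begins (- or left out, the last holds). The fingers move at their own pace and stop on an object; the grip force is fixed at half the most. Time passes only in rows, so rows that do not move let the fingers close. It gives the time, the measured TCP pose, the force, the opening and the grip force at its end, in the units of the state.
- state(): the state, without advancing time (a new reading comes with each control period).
- grab_frame(name): name is "scene" or "side" or "wrist"; returns (picture, depth): 400x640x3 uint8, blue, green, red; 400x640 float32, m along the optical axis (not along the pixel's ray), 0 where there is no reading.
- camera_info(name): a dict with "fx", "fy", "cx", "cy" (pixels), "T" (4x4, takes a point from camera to world coordinates). Camera axes: x right, y up, looking along -z (the intrinsics and any distortion apply to the point x, -y, -z); pixel columns grow to the right and rows downward; lengths in m; the calibration is good to about 2 mm. The wrist camera is an equidistant fisheye: a pixel r from the principal point sees the ray r / f radians off the axis. A picture is of the moment at which its call begins: read the wrist's pose just before it. camera_info takes no time and is no camera call; for the wrist camera it gives the pose at the moment of the call.
- job_done(): hands the job in; it is judged then, once.
Trained networks look in the newest picture that a camera, given by its name, has taken for a name from the list of things; names that differ only in an ending like _2 or _b are one class to them, and where a whole thing is asked for, a point or a joint stands for the part that bears it (a point fixed in the world has none). Each returns a list of dicts, best first, with "conf" (0 to 1); they miss things now and then, are a little off and sometimes report something else, mostly with a low value. They report only what shows in the picture. A call takes as long as a camera call. They do not tell look-alikes from the thing itself.
- spot_in(camera, thing): "box" ([left, top, width, height] in pixels, round what is visible of it).
- masks_of(camera, thing): "region" (400x640 bool, what is visible of it) and "box" ([left, top, width, height] in pixels, round what is visible of it).
- pinpoint(camera, thing): "position" ([column, row] in pixels: a listed point, or the origin of a listed thing).
The state is a dict: "time": time; "joint_pos": joint angles; "joint_vel": joint speeds; "joint_efforts": joint torques, N m; "tool_pos": TCP position; "tool_rot": TCP orientation; "contact_force": force on the tool from outside, world axes, zero at the start; "ft_torque": the same for the moment, N m; "gripper_width": opening from 0.0 (shut) to 1.0 (fully open); "grasp_force": force on a finger pad.
Only numpy, scipy, OpenCV 4.12 (cv2) and the standard library are available. Lean on these libraries where they do the work, as an engineer would, in place of code of your own. Each camera call takes 0.05 s, during which the arm holds its last target. There are 200 camera calls.

TASK

Fold the lid of the wooden stamp box up until it stands straight up, then take out the stamp that has a straight narrower neck and hold it in the air in front of the small inspection camera on the table: carved foot towards the lens, centre of the foot on the lens axis 10 cm in front of the glass, stamp in line with that axis. Finish while still holding it there motionless, clear of the camera; the lid stays straight up, and the other two stamps, the jar and the bowl stay where they are.

Things in the scene. Friction and masses are not known exactly. Their poses are not given: they have to be found in the camera images.
- stamp_box: pale wooden box fixed to the table, 140 (its x) x 180 (its y) mm, 82 mm high when shut; origin at the centre of its underside, z up, +x towards the hinge side (away from the robot). The base is 42 mm high with 6 mm walls; its insert (top face 30 mm above the table) has three round wells, 31 mm wide, 12 mm deep (bottoms 18 mm above the table), centred at box x = -10 mm, y = -58, 0 and +58 mm. One stamp stands upright, foot down, in each well; which is where varies.
- box_lid (a joint): lid angle in rad: 0 shut, 1.57 standing straight up, stop at 2.2; starts shut or a little ajar (up to 0.3). The hinge is stiff with friction (about 0.25 N m, some 1.5 to 2 N at the tab) and the lid stays wherever it is left. The lid is a 40 mm deep shell, open below, covering the whole base.
- lid_tab (a point): grip point on the lid's dark wooden tab, in the middle of the lid's front (robot) side. The tab is 24 mm wide along the hinge direction, 10 mm thick, and juts 36 mm straight out of the lid's front face; this point is 22 mm out from that face, at mid width and mid thickness. Axes as the box's when the lid is shut, turning with the lid. Pinched on its two sides (fingers closing parallel to the hinge), the tab can pivot between the fingers.
- lid_hinge (a point): middle of the hinge line, on the rear top edge of the base, 42 mm above the table, 70 mm behind the box centre; its y axis is the hinge line. With the lid shut the tab point lies 162 mm from it towards -x and 12 mm higher; an opening lid swings the tab up and over on an arc about this line.
- neck_stamp: the wanted wooden stamp: round, 50 mm tall; lower 30 mm is 26 mm in diameter, the top 20 mm is a straight neck 18 mm in diameter; about 30 g. Origin at the centre of the carved foot (underside), z along its axis from the foot to the neck.
- ball_stamp: another wooden stamp with a ball-shaped top, foot 26 mm in diameter, 52 mm tall; origin at the centre of the underside; leave it in its well
- plain_stamp: another wooden stamp, a plain straight cylinder 26 mm in diameter and 36 mm tall; origin at the centre of the underside; leave it in its well
- cam_head: inspection camera head, fixed on a stand (84 mm round foot on the table, camera about 155 mm high overall): a 46 mm aluminium cube with a short black lens 46 mm in diameter. Origin at the centre of the lens front, about 140 mm above the table; z points out of the lens along its optical axis, 55 degrees above level, back towards the robot side; the stand's place and heading vary.
- cam_focus (a point): focus point, where the centre of the stamp's foot belongs: on the optical axis, 100 mm out from the lens front, about 222 mm above the table; axes as cam_head (z away from the lens)
- jar: white jar with a black lid, 66 mm wide, 94 mm tall, standing to the right of the box; leave it alone
- pot: blue bowl, 102 mm wide, 64 mm tall, standing to the left beyond the camera; leave it alone
There are look-alikes about, which are no part of the job. What is shaped like the part that bears cam_head but orange is not meant.

How it is judged:
On the way, in this order (a step that is already met when the one before it is completed fails the run):
1. the lid stands straight up, all stamps still in the box (value of joint box_lid between 1.36 and 1.78 rad and velocity of joint box_lid below 0.1 rad/s and distance of neck_stamp from where it was at the start of the episode below 0.015 m), for 0.3 s.
2. the necked stamp is lifted clear of the box in the fingers (height (world z) of neck_stamp above 0.07 m and contact force between the fingers and neck_stamp above 1 N and contact force between stamp_box and neck_stamp below 0.1 N), for 0.2 s.
At the end, for the whole second after the job is handed in: The fingers hold the necked stamp still in the air: foot centre within 18 mm of the focus point, axis within 12 degrees of the lens axis, foot towards the lens, camera untouched; lid straight up within 12 degrees; other stamps within 15 mm, jar and bowl within 30 mm of their starts (distance between neck_stamp and cam_focus below 0.018 m and angle between the z axis of neck_stamp and the z axis of cam_head, either way round below 0.21 rad and angle between neck_stamp's own z axis and vertical below 1.2 rad and contact force between the fingers and neck_stamp above 1 N and contact force between cam_head and anything else below 0.2 N and linear speed of neck_stamp below 0.02 m/s and value of joint box_lid between 1.36 and 1.78 rad and distance of each of ball_stamp, plain_stamp from where it was at the start of the episode below 0.015 m and distance of each of jar, pot from where it was at the start of the episode below 0.03 m); the arm keeps its last pose, push and grip.
It fails at once if another stamp is pulled out or knocked from its well (distance of any of ball_stamp, plain_stamp from where it was at the start of the episode above 0.025 m).
It fails at once if the camera is knocked (contact force between cam_head and anything else above 5 N).
It fails at once if the jar or the bowl is pushed away (distance of any of jar, pot from where it was at the start of the episode above 0.04 m).
It also fails if it takes over 51 s, if anything falls off the work surface, if the arm or the gripper's body presses on something with over 40 N, if the wrist force passes 120 N, or if a joint passes its speed limit or range.

## Working session

There is one attempt and no reset: what is moved stays moved. The work goes in short steps, Python scripts to look and compute and a shell command to move; the robot and the scene stay as the last step left them, time stands still between calls to the robot, and variables do not carry over. Pictures are saved under pics/ and viewed, at most 13 in all, crops included, and the job is handed in when it is done.

```bash
ls; mkdir -p pics
cat > h.py <<'E'
import numpy as np, cv2
from plant import *
def w(cam,px,depth):
    c=camera_info(cam); x=(px[0]-c['cx'])/c['fx']; y=(px[1]-c['cy'])/c['fy']
    p=np.array([x*depth,-y*depth,-depth,1]); return (np.array(c['T'])@p)[:3]
def cloud(cam,d):
    c=camera_info(cam); v,u=np.indices(d.shape)
    p=np.stack([(u-c['cx'])/c['fx']*d,-(v-c['cy'])/c['fy']*d,-d,np.ones_like(d)],-1)
    return (p@np.array(c['T']).T)[...,:3]
E
python3 - <<'E'
from h import *
ims=[]
for n in ['scene','side']:
    p,d=grab_frame(n); np.savez(f'pics/{n}0.npz',p=p,d=d); ims.append(p)
    cv2.imwrite(f'pics/{n}0.png',p)
    P=cloud(n,d)
    print(n,{k:(v if k!='T' else np.round(v,3).tolist()) for k,v in camera_info(n).items()})
    for t in ['stamp_box','lid_tab','lid_hinge','cam_head','cam_focus','jar','pot']:
        r=[(np.round(x['position']).tolist(),round(x['conf'],2)) for x in pinpoint(n,t)[:3]]
        out=[]
        for q,cf in r:
            u,v=int(q[0]),int(q[1])
            if 0<=u<640 and 0<=v<400: out.append((q,cf,np.round(P[v,u],3).tolist()))
            else: out.append((q,cf))
        print(t,out)
print(state())
E
```

```text
pics
scene {'fx': 386.05977883133636, 'fy': 386.05977883133636, 'cx': 321.2410072938937, 'cy': 200.65918209034265, 'T': [[0.902, 0.238, -0.359, -0.022], [-0.431, 0.518, -0.739, -1.151], [0.01, 0.822, 0.57, 0.968], [0.0, 0.0, 0.0, 1.0]]}
stamp_box [([343.0, 260.0], 0.61, [0.453, -0.343, 0.082])]
lid_tab [([312.0, 245.0], 0.59, [0.395, -0.223, 0.074])]
lid_hinge [([358.0, 250.0], 0.81, [0.52, -0.324, 0.086])]
cam_head [([326.0, 194.0], 0.64, [0.534, -0.049, 0.143]), ([308.0, 170.0], 0.64, [0.545, 0.148, 0.142])]
cam_focus []
jar [([360.0, 312.0], 0.81, [0.414, -0.526, 0.045])]
pot [([288.0, 172.0], 0.41, [0.447, 0.126, 0.168])]
side {'fx': 449.4622912063646, 'fy': 449.4622912063646, 'cx': 314.84527884088146, 'cy': 203.4316488963005, 'T': [[0.895, 0.251, -0.369, -0.145], [-0.446, 0.476, -0.758, -1.313], [-0.015, 0.843, 0.538, 1.055], [0.0, 0.0, 0.0, 1.0]]}
stamp_box [([348.0, 269.0], 0.84, [0.449, -0.337, 0.07])]
lid_tab [([320.0, 256.0], 0.83, [0.398, -0.232, 0.068])]
lid_hinge [([366.0, 261.0], 0.58, [0.513, -0.345, 0.085])]
cam_head [([327.0, 202.0], 0.81, [0.53, -0.035, 0.14]), ([30
[... 265 characters left out ...]
8, 'joint_pos': array([ 1.07696511e+00,  5.26700982e-02,  1.61284206e+00, -7.89599113e-06,
        1.47599453e+00, -1.19018212e-01]), 'joint_vel': array([-0.00098597,  0.00166677,  0.00314065,  0.00032967,  0.00369534,
        0.00075503]), 'joint_efforts': array([ 3.34547922e-04, -3.93662488e+01, -3.70427513e+01, -1.36903068e-04,
        6.96047482e-04,  5.61807454e-06]), 'tool_pos': array([0.22882744, 0.58161193, 0.23135678]), 'tool_rot': array([1.67118675e-05, 1.86311069e-01, 9.82490806e-01, 3.97912854e-05]), 'contact_force': array([ 0.64129064, -0.18034726,  0.23434976]), 'ft_torque': array([ 0.03417357,  0.01147315, -0.00855072]), 'grasp_force': 0.0, 'gripper_width': 0.9970810850912277}
```

Run:
```python
import cv2
p=cv2.imread('pics/side0.png')[130:370,220:470]
cv2.imwrite('pics/crop1.png',cv2.resize(p,None,fx=2.5,fy=2.5,interpolation=cv2.INTER_CUBIC))
```

```text
(no output)
```

View pics/crop1.png

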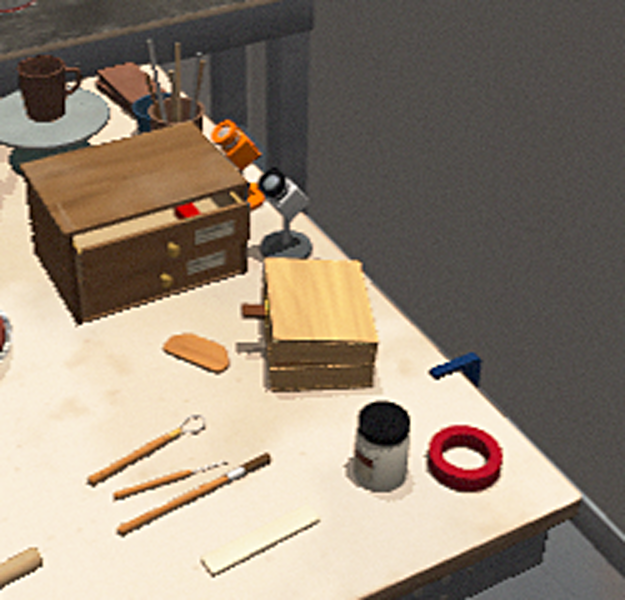

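View pics/scene0.png

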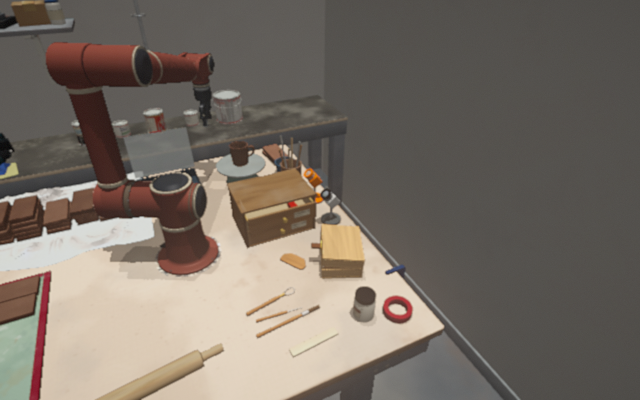

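The side crop shows the box around (320,325) with the tab at (253,311). The silver camera is at (280,185). The orange look-alike is at (235,140), so I take the silver one as cam_head. A drawer cabinet stands to the camera's left.

Run:
```python
from h import *
for n in ['side','scene']:
    z=np.load(f'pics/{n}0.npz'); p,d=z['p'],z['d']; P=cloud(n,d)
    m=(d>0)&(abs(P[...,0]-.48)<.14)&(abs(P[...,1]+.34)<.14)
    # lid top: plane-ish, high z
    t=m&(P[...,2]>.070)&(P[...,2]<.14)
    q=P[t]; A=np.c_[q[:,:2],np.ones(len(q))]
    for _ in range(4):
        c=np.linalg.lstsq(A,q[:,2],rcond=None)[0]; r=q[:,2]-A@c; k=abs(r)<.006; q,A=q[k],A[k]
    print(n,len(q),'plane',c,'tilt',np.degrees(np.arctan(np.hypot(*c[:2]))), 'std',r.std())
    rc=cv2.minAreaRect((q[:,:2]*1000).astype(np.float32)); print('rect mm',rc, cv2.boxPoints(rc).round().tolist(), q[:,2].mean())
    mk=masks_of(n,'cam_head') if n=='none' else None
    # camera column region
    for lab,(x0,x1,y0,y1) in {'cam':(.47,.66,-.14,.03),'cab':(.2,.62,-.1,.35)}.items():
        s=(d>0)&(P[...,0]>x0)&(P[...,0]<x1)&(P[...,1]>y0)&(P[...,1]<y1)&(P[...,2]>.006)
        q=P[s]; 
        for a,b in [(.0,.03),(.03,.06),(.06,.1),(.1,.13),(.13,.15),(.15,.2),(.2,.4)]:
            k=q[(q[:,2]>a)&(q[:,2]<b)]
            if len(k)>2: print(lab,a,len(k),np.percentile(k,[2,50,98],axis=0).round(3).tolist())
```

```text
side 1108 plane [-0.07421897  0.03980612  0.1340218 ] tilt 4.8140812774508595 std 0.0020694409766999085
rect mm ((486.1269836425781, -264.232666015625), (186.8067169189453, 140.102783203125), 66.17745971679688) [[384.0, -321.0], [512.0, -378.0], [588.0, -207.0], [460.0, -150.0]] 0.08672685310407659
cam 0.0 193 [[0.473, -0.075, 0.006], [0.556, -0.041, 0.012], [0.595, 0.002, 0.025]]
cam 0.03 31 [[0.47, -0.064, 0.031], [0.555, -0.042, 0.047], [0.565, -0.033, 0.058]]
cam 0.06 53 [[0.536, -0.06, 0.068], [0.558, -0.056, 0.09], [0.584, -0.03, 0.1]]
cam 0.1 107 [[0.515, -0.061, 0.1], [0.548, -0.052, 0.116], [0.578, -0.025, 0.129]]
cam 0.13 93 [[0.471, -0.062, 0.13], [0.532, -0.043, 0.14], [0.551, -0.013, 0.149]]
cam 0.15 55 [[0.471, -0.066, 0.151], [0.476, -0.031, 0.167], [0.544, 0.026, 0.172]]
cab 0.0 561 [[0.206, -0.072, 0.007], [0.429, -0.057, 0.014], [0.592, 0.123, 0.029]]
cab 0.03 462 [[0.205, -0.077, 0.03], [0.338, -0.059, 0.045], [0.558, -0.033, 0.059]]
cab 0.06 977 [[0.206, -0.097, 0.069], [0.345, 0.026, 0.091], [0.574, 0.347, 0.1]]
cab 0.1 873 [[0.207, -0.098, 0.1], [0.418, -0.082, 
[... 945 characters left out ...]
, [0.533, -0.044, 0.14], [0.563, -0.015, 0.149]]
cam 0.15 80 [[0.471, -0.07, 0.15], [0.478, -0.034, 0.17], [0.551, 0.029, 0.174]]
cab 0.0 641 [[0.202, -0.072, 0.007], [0.427, -0.059, 0.015], [0.595, 0.131, 0.029]]
cab 0.03 509 [[0.201, -0.076, 0.031], [0.323, -0.061, 0.045], [0.563, 0.126, 0.059]]
cab 0.06 1025 [[0.202, -0.097, 0.064], [0.332, 0.022, 0.092], [0.573, 0.346, 0.099]]
cab 0.1 886 [[0.201, -0.099, 0.1], [0.411, -0.059, 0.114], [0.577, 0.32, 0.129]]
cab 0.13 611 [[0.201, -0.099, 0.13], [0.4, -0.09, 0.14], [0.561, 0.318, 0.15]]
cab 0.15 2701 [[0.206, -0.095, 0.152], [0.342, 0.02, 0.171], [0.543, 0.285, 0.176]]
cab 0.2 42 [[0.492, 0.237, 0.2], [0.5, 0.32, 0.21], [0.55, 0.334, 0.23]]
```

```bash
python3 -m handwheel '[[[0.015,-0.01,0.034,0,0,0],[0.015,-0.01,0.034,0,0,0],[0.015,-0.01,0.034,0,0,0],[0.015,-0.01,0.034,0,0,0],[0.015,-0.01,0.034,0,0,0]]]' 1.0
python3 -m handwheel '[[[0.007,-0.039,0,0,0,0],[0.007,-0.039,0,0,0,0],[0.007,-0.039,0,0,0,0],[0.007,-0.039,0,0,0,0],[0.007,-0.039,0,0,0,0],[0.007,-0.039,0,0,0,0],[0.007,-0.039,0,0,0,0],[0.007,-0.039,0,0,0,0],[0.007,-0.039,0,0,0,0],[0.007,-0.039,0,0,0,0],[0.007,-0.039,0,0,0,0],[0.007,-0.039,0,0,0,0],[0.007,-0.039,0,0,0,0],[0.007,-0.039,0,0,0,0],[0.007,-0.039,0,0,0,0],[0.007,-0.039,0,0,0,0],[0.007,-0.039,0,0,0,0],[0,0,0,0,0,0]]]'
python3 - <<'E'
from h import *
c=camera_info('wrist'); s=state()
p,d=grab_frame('wrist'); cv2.imwrite('pics/w1.png',p); np.savez('pics/w1.npz',p=p,d=d,T=c['T'],f=[c['fx'],c['fy'],c['cx'],c['cy']])
print(c,s['tool_pos'],s['tool_rot'],s['joint_pos'])
for t in ['lid_tab','lid_hinge','cam_head','cam_focus','stamp_box']:
    print(t,[(np.round(x['position'],1).tolist(),round(x['conf'],2)) for x in pinpoint('wrist',t)[:3]])
E
```

```text
time: 1.22
tool_pos: [0.3042, 0.5309, 0.403]
tool_rot: [0.0, 0.186, 0.983, 0.0]
contact_force: [0.2, 0.9, -0.1]
gripper_width: 1.003
grasp_force: 0.0
time: 2.72
tool_pos: [0.4227, -0.1368, 0.4002]
tool_rot: [-0.001, 0.19, 0.982, -0.001]
contact_force: [0.0, 0.5, 0.0]
gripper_width: 1.004
grasp_force: 0.0
{'fx': 309.70691628693146, 'fy': 309.70691628693146, 'cx': 320.6935063439648, 'cy': 194.95974455158753, 'T': array([[ 0.37307797, -0.89129937, -0.25767861,  0.35768274],
       [ 0.92779788,  0.35780656,  0.10566721, -0.11117312],
       [-0.00198202, -0.27849578,  0.96043541,  0.54453488],
       [ 0.        ,  0.        ,  0.        ,  1.        ]])} [ 0.42272254 -0.13678744  0.40017367] [-8.22762831e-04  1.90116733e-01  9.81760759e-01 -8.74057519e-04] [-0.47937499 -0.42694603  1.75525328 -0.0022088   1.81436586 -1.66814048]
lid_tab [([268.7, 162.4], 0.79), ([418.5, 209.0], 0.43)]
lid_hinge []
cam_head [([513.5, 168.7], 0.66), ([417.5, 209.0], 0.63)]
cam_focus [([419.8, 190.9], 0.61)]
stamp_box [([271.9, 206.3], 0.6)]
```

View pics/w1.png

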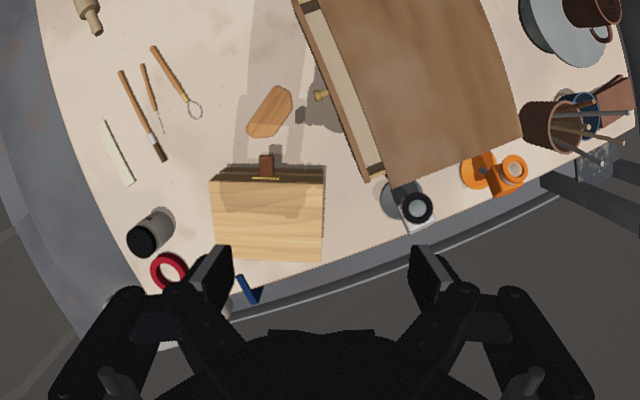

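The wrist view shows the box lid at (267,220), the tab at (267,163) and the silver camera's lens at (417,209). The orange look-alike is at (514,168) and is not meant.

```bash
cat >> h.py <<'E'
def fray(u,v,f):
    x=(u-f[2])/f[0]; y=(v-f[3])/f[1]; th=np.hypot(x,y)+1e-9; s=np.tan(th)/th
    return np.stack([x*s,-y*s,-np.ones_like(x*s)],-1)   # scaled to depth 1
def fcloud(d,T,f):
    v,u=np.indices(d.shape); return (fray(u,v,f)*d[...,None])@T[:3,:3].T+T[:3,3]
def focus_fit(px_head,px_foc,T,f,zh=.14,zf=.222):
    a=fray(np.array(px_head[0]),np.array(px_head[1]),f)@T[:3,:3].T; H=T[:3,3]+a*(zh-T[2,3])/a[2]
    b=fray(np.array(px_foc[0]),np.array(px_foc[1]),f)@T[:3,:3].T; F=T[:3,3]+b*(zf-T[2,3])/b[2]
    return H,F
E
python3 - <<'E'
from h import *
z=np.load('pics/w1.npz'); d,T,f,p=z['d'],z['T'],z['f'],z['p']; P=fcloud(d,T,f)
H,F=focus_fit((417.5,209),(419.8,190.9),T,f); v=F-H; print('H',H,'F',F,'horiz',np.hypot(*v[:2]),'head deg',np.degrees(np.arctan2(v[1],v[0])))
print('depth at lens px',P[209,417],P[205:213,413:421,2].round(3).tolist()[::3])
m=(d>0)&(abs(P[...,0]-.48)<.16)&(abs(P[...,1]+.28)<.16)&(P[...,2]>.07)&(P[...,2]<.14)
q=P[m];A=np.c_[q[:,:2],np.ones(len(q))]
for _ in range(4):
    c=np.linalg.lstsq(A,q[:,2],rcond=None)[0]; r=q[:,2]-A@c; k=abs(r)<.006; q,A=q[k],A[k]
print('lid',c,np.degrees(np.arctan(np.hypot(*c[:2]))),cv2.minAreaRect((q[:,:2]*1000).astype(np.float32)),len(q))
print('tab',P[162,268])
# foot of stand & head
s=(d>0)&(abs(P[...,0]-.545)<.09)&(abs(P[...,1]+.05)<.07)
hd=P[s&(P[...,2]>.1)&(P[...,2]<.2)]; print('head',len(hd),np.percentile(hd,[2,50,98],axis=0).round(3).tolist())
g=p.astype(int); 
ft=s&(P[...,2]>.006)&(P[...,2]<.04)&(P[...,0]>.5); print('foot',ft.sum(),np.percentile(P[ft],[2,50,98],axis=0).round(3).tolist())
for n in ['cam_head']:
    r=masks_of('wrist',n)
    for x in r[:3]:
        k=x['region']&(d>0); print(x['conf'],x['box'],np.percentile(P[k],[2,25,50,75,98],axis=0).round(3).tolist())
        np.save('pics/mask_%d.npy'%int(x['box'][0]),x['region'])
# planes: dark lens ring
E
```

```text
H [ 0.5369633  -0.03538768  0.14      ] F [ 0.48110466 -0.0420874   0.222     ] horiz 0.05625899616693201 head deg -173.16057948518718
depth at lens px [ 0.5356973  -0.03650058  0.14220495] [[0.138, 0.138, 0.138, 0.139, 0.139, 0.14, 0.14, 0.14], [0.141, 0.142, 0.141, 0.141, 0.142, 0.141, 0.144, 0.143], [0.142, 0.144, 0.143, 0.144, 0.143, 0.143, 0.143, 0.145]]
lid [-0.08421225  0.03657661  0.14093669] 5.245766998000797 ((491.0240478515625, -261.6083068847656), (181.34323120117188, 141.57431030273438), 66.56187438964844) 8233
tab [ 0.40353665 -0.21830935  0.07738566]
head 2792 [[0.456, -0.09, 0.107], [0.478, -0.036, 0.166], [0.577, 0.016, 0.173]]
foot 833 [[0.529, -0.073, 0.009], [0.553, -0.05, 0.014], [0.592, 0.002, 0.018]]
0.91 [483.4, 154.9, 45.1, 43.8] [[0.52, 0.107, 0.002], [0.536, 0.112, 0.11], [0.548, 0.121, 0.13], [0.565, 0.138, 0.14], [0.598, 0.241, 0.153]]
0.71 [396.3, 195.8, 39.6, 37.4] [[0.517, -0.058, 0.089], [0.53, -0.05, 0.13], [0.54, -0.039, 0.137], [0.555, -0.028, 0.144], [0.588, -0.015, 0.154]]
0.45 [209.0, 155.6, 115.6, 106.0] [[0.399, -0.34, 0.069], [0.444, -0.292, 0.086], [0.476, -0.249, 0.09], [0.514, -0.214, 0.094], [0.57, -0.166, 0.097]]
```

```bash
python3 -m handwheel '[[[-0.0032,-0.0121,-0.034,0,0,-1.6],[-0.0032,-0.0121,-0.034,0,0,0],[-0.0032,-0.0121,-0.034,0,0,0],[-0.0032,-0.0121,-0.034,0,0,0],[-0.0032,-0.0121,-0.034,0,0,0],[-0.0032,-0.0121,-0.034,0,0,0],[-0.0032,-0.0121,-0.034,0,0,0],[0,0,-0.02,0,0,0],[0,0,0,0,0,0]]]' 0.75
python3 - <<'E'
from h import *
c=camera_info('wrist'); s=state()
p,d=grab_frame('wrist'); cv2.imwrite('pics/w2.png',p[:, :]); T=c['T'];f=[c['fx'],c['fy'],c['cx'],c['cy']]
print(s['tool_pos'],s['tool_rot'])
P=fcloud(d,T,f)
for t in ['lid_tab']:
  for x in pinpoint('wrist',t)[:2]:
    u,v=np.round(x['position']).astype(int); r=fray(np.array(x['position'][0]),np.array(x['position'][1]),f)@T[:3,:3].T
    print(u,v,x['conf'],P[v,u],'ray@z.069',T[:3,3]+r*(.069-T[2,3])/r[2])
  for x in masks_of('wrist',t)[:2]:
    print(x['conf'],x['box'])
E
```

```text
time: 3.82
tool_pos: [0.3975, -0.2134, 0.1378]
tool_rot: [-0.004, 0.2, 0.98, 0.002]
contact_force: [-0.5, 0.8, -0.4]
gripper_width: 0.756
grasp_force: 0.0
[ 0.39754989 -0.21337141  0.13779555] [-0.00446759  0.19964485  0.97985562  0.00222342]
315 220 0.88 [ 0.40285177 -0.22061935  0.07649527] ray@z.069 [ 0.40509804 -0.22162942  0.069     ]
0.79 [190.2, 201.2, 245.0, 136.4]
```

View pics/w2.png

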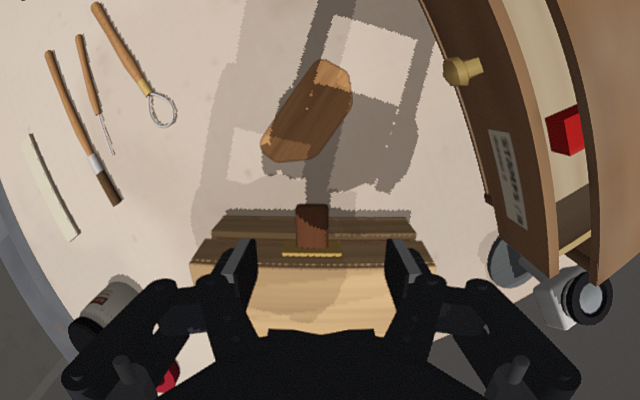

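The tab at (312,225) is roughly centred between the fingers, and nothing is in the way of going down.

```bash
python3 -m handwheel '[[[0.002,-0.0035,-0.03,0,0,0],[0.002,-0.0035,-0.03,0,0,0],[0,0,-0.028,0,0,0],[0,0,0,0,0,0],[0,0,0,0,0,0]]]'
python3 -m handwheel '[[[0,0,0,0,0,0],[0,0,0,0,0,0],[0,0,0,0,0,0],[0,0,0,0,0,0],[0,0,0,0,0,0],[0,0,0,0,0,0],[0,0,0,0,0,0]]]' 0.0
python3 - <<'E'
from h import *
p,d=grab_frame('wrist'); cv2.imwrite('pics/w3.png',p)
E
```

```text
time: 4.38
tool_pos: [0.4049, -0.2229, 0.0563]
tool_rot: [0.0, 0.2, 0.98, 0.0]
contact_force: [0.3, -0.4, 0.2]
gripper_width: 0.75
grasp_force: 0.0
time: 4.97
tool_pos: [0.4056, -0.2238, 0.0564]
tool_rot: [0.002, 0.2, 0.98, -0.001]
contact_force: [3.8, 0.6, 2.3]
gripper_width: 0.265
grasp_force: 59.6
```

View pics/w3.png

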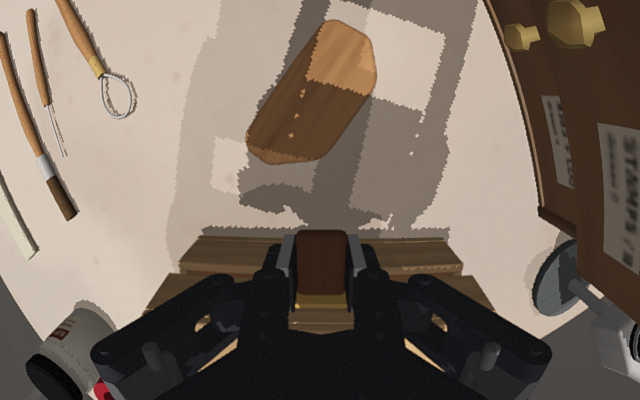

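Run:
```python
import numpy as np
a=np.radians(np.linspace(9.5,94.3,17)); R=.1615
u=-R*np.cos(a); z=R*np.sin(a)
for i in range(16): print([round(x,4) for x in ((u[i+1]-u[i])*.917,-(u[i+1]-u[i])*.399,z[i+1]-z[i])])
```

```text
[np.float64(0.0029), np.float64(-0.0013), np.float64(0.0146)]
[np.float64(0.0041), np.float64(-0.0018), np.float64(0.0142)]
[np.float64(0.0053), np.float64(-0.0023), np.float64(0.0138)]
[np.float64(0.0064), np.float64(-0.0028), np.float64(0.0132)]
[np.float64(0.0075), np.float64(-0.0033), np.float64(0.0125)]
[np.float64(0.0086), np.float64(-0.0037), np.float64(0.0117)]
[np.float64(0.0095), np.float64(-0.0041), np.float64(0.0108)]
[np.float64(0.0104), np.float64(-0.0045), np.float64(0.0097)]
[np.float64(0.0112), np.float64(-0.0049), np.float64(0.0087)]
[np.float64(0.0118), np.float64(-0.0052), np.float64(0.0075)]
[np.float64(0.0124), np.float64(-0.0054), np.float64(0.0063)]
[np.float64(0.0129), np.float64(-0.0056), np.float64(0.005)]
[np.float64(0.0133), np.float64(-0.0058), np.float64(0.0037)]
[np.float64(0.0135), np.float64(-0.0059), np.float64(0.0023)]
[np.float64(0.0137), np.float64(-0.0059), np.float64(0.001)]
[np.float64(0.0137), np.float64(-0.006), np.float64(-0.0004)]
```

```bash
python3 -m handwheel '[[[0.0014,-0.0006,0.0073,0,0,0],[0.0015,-0.0007,0.0073,0,0,0],[0.002,-0.0009,0.0071,0,0,0],[0.0021,-0.0009,0.0071,0,0,0],[0.0026,-0.0011,0.0069,0,0,0],[0.0027,-0.0012,0.0069,0,0,0],[0.0032,-0.0014,0.0066,0,0,0],[0.0032,-0.0014,0.0066,0,0,0],[0,0,0,0,0,0],[0,0,0,0,0,0]]]'
```

```text
time: 5.85
tool_pos: [0.4229, -0.2313, 0.11]
tool_rot: [-0.0, 0.2, 0.98, 0.0]
contact_force: [5.6, -3.2, -3.9]
gripper_width: 0.263
grasp_force: 59.7
```

```bash
python3 -m handwheel '[[[0.0037,-0.0016,0.0063,0,0,0],[0.0038,-0.0017,0.0062,0,0,0],[0.0043,-0.0018,0.0059,0,0,0],[0.0043,-0.0019,0.0058,0,0,0],[0.0047,-0.002,0.0054,0,0,0],[0.0048,-0.0021,0.0054,0,0,0],[0.0052,-0.0022,0.0049,0,0,0],[0.0052,-0.0023,0.0048,0,0,0],[0.0056,-0.0024,0.0044,0,0,0],[0.0056,-0.0025,0.0043,0,0,0],[0.0059,-0.0026,0.0038,0,0,0],[0.0059,-0.0026,0.0037,0,0,0],[0,0,0,0,0,0]]]'
```

```text
time: 6.93
tool_pos: [0.4836, -0.2576, 0.1727]
tool_rot: [0.001, 0.2, 0.98, -0.0]
contact_force: [3.9, -4.1, -10.9]
gripper_width: 0.262
grasp_force: 60.6
```

```bash
python3 -m handwheel '[[[0.0062,-0.0027,0.0032,0,0,0],[0.0062,-0.0027,0.0031,0,0,0],[0.0064,-0.0028,0.0025,0,0,0],[0.0065,-0.0028,0.0025,0,0,0],[0.0066,-0.0029,0.0019,0,0,0],[0.0067,-0.0029,0.0018,0,0,0],[0.0067,-0.0029,0.0012,0,0,0],[0.0068,-0.003,0.0011,0,0,0],[0.0068,-0.003,0.0005,0,0,0],[0.0069,-0.003,0.0005,0,0,0],[0.0068,-0.003,-0.0002,0,0,0],[0.0067,-0.003,-0.0002,0,0,0],[0,0,0,0,0,0],[0,0,0,0,0,0]]]'
python3 - <<'E'
from h import *
p,d=grab_frame('side'); cv2.imwrite('pics/s2.png',cv2.resize(p[150:320,280:440],None,fx=3,fy=3,interpolation=cv2.INTER_CUBIC)); P=cloud('side',d)
B=np.array([.4865,-.261]);ex=np.array([.917,-.399]);ey=np.array([.399,.917])
u=(P[...,:2]-B)@ex; v=(P[...,:2]-B)@ey
m=(d>0)&(abs(v)<.085)&(abs(u)<.2)&(P[...,2]>.07)&(P[...,2]<.17)
for z in np.arange(.07,.2,.02):
    k=m&(abs(P[...,2]-z)<.01)
    if k.sum()>3: print(round(z,2),k.sum(),np.percentile(u[k],[5,25,50,75,95]).round(4))
E
```

```text
time: 8.1
tool_pos: [0.5641, -0.2921, 0.1917]
tool_rot: [0.003, 0.2, 0.98, -0.0]
contact_force: [1.5, -0.1, -0.1]
gripper_width: 0.002
grasp_force: 0.9
0.07 4 [-0.0112 -0.0072  0.0338  0.0741  0.0763]
0.09 6 [0.0761 0.0786 0.0895 0.0969 0.0984]
0.11 16 [-0.1966 -0.1904  0.0646  0.0708  0.085 ]
0.13 20 [-0.1996 -0.1937  0.0597  0.0664  0.0771]
0.15 6 [0.0592 0.0594 0.0595 0.0663 0.0733]
```

View pics/s2.png

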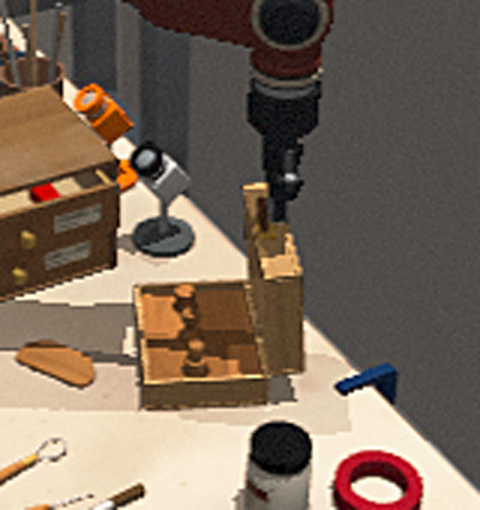

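The side crop shows the lid nearly upright, with the tab slipped out of the fingers at the end. The stamps are visible inside. I'll back off and look from above.

```bash
python3 -m handwheel '[[[0,0,0.03,0,0,0],[0,0,0.04,0,0,0],[0,0,0.04,0,0,0],[-0.02,0.01,0.03,0,0,0],[-0.03,0.013,0.02,0,0,0],[-0.037,0.016,0,0,0,0],[-0.037,0.016,0,0,0,0],[0,0,0,0,0,0],[0,0,0,0,0,0]]]' 0.5
python3 - <<'E'
from h import *
c=camera_info('wrist'); s=state()
p,d=grab_frame('wrist'); T=c['T'];f=[c['fx'],c['fy'],c['cx'],c['cy']]
cv2.imwrite('pics/w4.png',p); np.savez('pics/w4.npz',p=p,d=d,T=T,f=f); P=fcloud(d,T,f)
B=np.array([.4865,-.261]);ex=np.array([.917,-.399]);ey=np.array([.399,.917])
u=(P[...,:2]-B)@ex; v=(P[...,:2]-B)@ey; z=P[...,2]
print(s['tool_pos'])
m=(d>0)&(abs(v)<.085)&(u>.03)&(u<.16)
for h in np.arange(.05,.24,.02):
    k=m&(abs(z-h)<.01)
    if k.sum()>3: print(round(h,2),k.sum(),np.percentile(u[k],[5,25,50,75,95]).round(4))
for t in ['neck_stamp','ball_stamp','plain_stamp','lid_tab','cam_head','cam_focus']:
  for x in pinpoint('wrist',t)[:3]:
    a,b=np.round(x['position']).astype(int); print(t,a,b,round(x['conf'],2),'uvz',u[b,a].round(3),v[b,a].round(3),z[b,a].round(3))
    pass
for x in masks_of('wrist','lid_tab')[:1]:
    k=x['region']&(d>0); print('lid mask',x['conf'],np.percentile(np.c_[u[k],v[k],z[k]],[2,50,98],axis=0).round(3).tolist())
E
```

```text
time: 8.9
tool_pos: [0.4364, -0.2363, 0.3511]
tool_rot: [0.002, 0.2, 0.98, -0.001]
contact_force: [-0.2, -0.2, 0.4]
gripper_width: 0.499
grasp_force: 0.0
[ 0.43636262 -0.23633366  0.35113944]
0.05 2461 [0.0643 0.0704 0.0821 0.0942 0.1032]
0.07 371 [0.1    0.1008 0.1016 0.1023 0.1031]
0.09 427 [0.0983 0.099  0.0996 0.1003 0.1012]
0.11 69 [0.0971 0.0976 0.0979 0.0982 0.0984]
0.17 64 [0.0546 0.0549 0.0552 0.0555 0.0558]
0.19 2342 [0.0556 0.0611 0.0716 0.084  0.0923]
0.21 288 [0.0582 0.0589 0.0595 0.0611 0.0656]
0.23 41 [0.0598 0.0619 0.0632 0.0645 0.0658]
neck_stamp 283 180 0.62 uvz -0.018 -0.054 0.05
ball_stamp 323 183 0.55 uvz -0.018 0.005 0.068
plain_stamp 357 178 0.67 uvz -0.022 0.055 0.052
lid_tab 320 284 0.57 uvz 0.059 0.002 0.21
cam_head 488 180 0.94 uvz -0.044 0.22 0.141
cam_head 578 139 0.75 uvz -0.112 0.382 0.143
cam_head 285 180 0.22 uvz -0.018 -0.051 0.051
lid mask 0.98 [[0.055, -0.059, 0.049], [0.082, 0.002, 0.101], [0.103, 0.063, 0.219]]
```

View pics/w4.png

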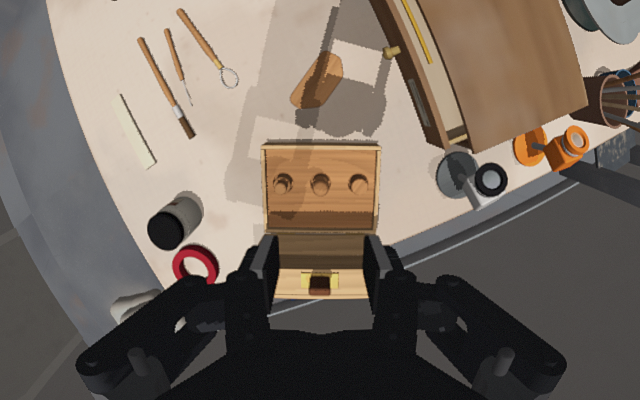

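The lid stands at about 85° and the wells are open. There are three stamp candidates: (283,182), (321,184) and (358,183). Enlarged crop to confirm which one has the straight neck, with a height profile for each.

Run:
```python
from h import *
z0=np.load('pics/w4.npz'); p,d,T,f=z0['p'],z0['d'],z0['T'],z0['f']; P=fcloud(d,T,f)
cv2.imwrite('pics/crop4.png',cv2.resize(p[140:240,255:390],None,fx=5.5,fy=5.5,interpolation=cv2.INTER_CUBIC))
B=np.array([.4865,-.261]);ex=np.array([.917,-.399]);ey=np.array([.399,.917])
u=(P[...,:2]-B)@ex; v=(P[...,:2]-B)@ey; z=P[...,2]
lip=(d>0)&(abs(v)<.08)&(u>.05)&(u<.1)&(z>.175)&(z<.197)&(abs(v)>.03)
print('lip slope deg',np.degrees(np.arctan(np.polyfit(u[lip],z[lip],1)[0])))
ins=(d>0)&(abs(v)<.08)&(u>.09)&(z>.065)&(z<.115); print('roof deg',np.degrees(np.arctan(np.polyfit(z[ins],u[ins],1)[0])))
rim=(d>0)&(z>.037)&(z<.047)&(u<0)&(u>-.12)&(abs(v)<.12); print('rim',np.percentile(u[rim],[1,50,99]),np.percentile(v[rim],[1,99]))
for c in (-.054,.003,.057):
    m=(d>0)&(abs(u+.015)<.025)&(abs(v-c)<.02)&(z>.036); zz=z[m]; zt=np.percentile(zz,98)
    print(c,m.sum(),'ztop',zt)
    for a,b in [(zt-.004,.1),(.05,zt-.006),(.042,.05)]:
        k=m&(z>a)&(z<b)
        if k.sum()>3: print('  z',round(a,3),round(b,3),k.sum(),'u',np.percentile(u[k],[3,50,97]).round(4),'v',np.percentile(v[k],[3,50,97]).round(4),'xyz',P[k].mean(0).round(4))
H,F=focus_fit((488,180),(488,180),T,f);print('H',H)
```

```text
lip slope deg 6.876762333319881
roof deg -6.254232034265859
rim [-0.06976707 -0.06333653 -0.00149814] [-0.08859644  0.09028246]
-0.054 265 ztop 0.07085368461487032
  z 0.067 0.1 113 u [-0.0177 -0.0106 -0.0031] v [-0.0647 -0.0565 -0.0492] xyz [ 0.4542 -0.3088  0.0692]
  z 0.05 0.065 43 u [-0.0193 -0.0162 -0.0011] v [-0.0674 -0.0515 -0.0454] xyz [ 0.4524 -0.3046  0.0542]
  z 0.042 0.05 88 u [-0.0226 -0.0172 -0.0019] v [-0.0679 -0.052  -0.044 ] xyz [ 0.4512 -0.3042  0.0483]
0.003 268 ztop 0.07178661009729397
  z 0.068 0.1 140 u [-0.0182 -0.0103 -0.0017] v [-0.0062  0.001   0.0095] xyz [ 0.4776 -0.2557  0.0696]
  z 0.05 0.066 35 u [-0.021  -0.0178 -0.0051] v [-0.0092  0.0023  0.0124] xyz [ 0.4724 -0.2528  0.0636]
  z 0.042 0.05 8 u [-0.0188 -0.0167 -0.0159] v [-0.0061  0.0015  0.008 ] xyz [ 0.4714 -0.2532  0.0422]
0.057 267 ztop 0.05706428938276922
  z 0.053 0.1 209 u [-0.021  -0.0105  0.0003] v [0.0483 0.0586 0.0694] xyz [ 0.5005 -0.2028  0.0554]
  z 0.042 0.05 28 u [-0.0226 -0.0195 -0.0096] v [0.0459 0.0515 0.0659] xyz [ 0.4916 -0.2051  0.0462]
H [ 0.53457647 -0.04153046  0.14      ]
```

View pics/crop4.png

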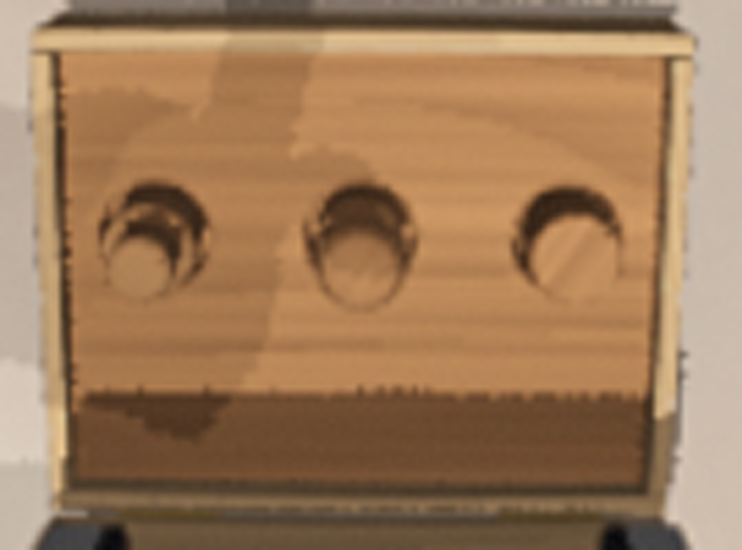

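The left stamp at crop (140,255), full (283,182), has a narrow flat top above a wider shoulder, so it is the straight neck. The middle one has the ball and the right one is the plain cylinder. I'll grip the neck at (0.454,-0.309) with the fingers closing along box x.

```bash
python3 -m handwheel '[[[0.0014,-0.0056,-0.015,0,0,-6.92],[0.0014,-0.0056,-0.015,0,0,-6.92],[0.0014,-0.0056,-0.015,0,0,-6.92],[0.0014,-0.0056,-0.015,0,0,-6.92],[0.0014,-0.0056,-0.015,0,0,-6.92],[0.0014,-0.0056,-0.015,0,0,-6.92],[0.0014,-0.0056,-0.015,0,0,-6.92],[0.0014,-0.0056,-0.015,0,0,-6.92],[0.0014,-0.0056,-0.015,0,0,-6.92],[0.0014,-0.0056,-0.015,0,0,-6.92],[0.0014,-0.0056,-0.015,0,0,-6.92],[0.0014,-0.0056,-0.015,0,0,-6.92],[0.0014,-0.0056,-0.015,0,0,-6.92],[0,0,0,0,0,0],[0,0,0,0,0,0]]]' 0.5
cat >> h.py <<'E'
def look(tag,things):
    c=camera_info('wrist'); s=state(); p,d=grab_frame('wrist'); T=c['T'];f=[c['fx'],c['fy'],c['cx'],c['cy']]
    np.savez(f'pics/{tag}.npz',p=p,d=d,T=T,f=f); cv2.imwrite(f'pics/{tag}.png',p); P=fcloud(d,T,f)
    print('tcp',s['tool_pos'].round(4),s['tool_rot'].round(3),s['joint_pos'].round(3))
    r={}
    for t in things:
        for x in pinpoint('wrist',t)[:3]:
            q=x['position']; a,b=[int(round(i)) for i in q]; r.setdefault(t,[]).append(q)
            print(t,np.round(q,1),round(x['conf'],2), P[b,a].round(4) if 0<=a<640 and 0<=b<400 else '')
    return p,d,T,f,P,r
E
python3 - <<'E'
from h import *
p,d,T,f,P,r=look('w5',['neck_stamp','cam_head','cam_focus'])
m=(d>0)&(abs(P[...,0]-.454)<.02)&(abs(P[...,1]+.309)<.02)&(P[...,2]>.062)&(P[...,2]<.075)
print(m.sum(),P[m].mean(0) if m.sum() else '')
for h in r.get('cam_head',[]):
  for g in r.get('cam_focus',[]):
    H,F=focus_fit(h,g,T,f); print(H.round(4),F.round(4),np.hypot(*(F-H)[:2]),np.degrees(np.arctan2(*(F-H)[1::-1])))
E
```

```text
time: 10.55
tool_pos: [0.4553, -0.3092, 0.1537]
tool_rot: [-0.001, 0.833, 0.553, -0.0]
contact_force: [-0.0, -0.5, 0.6]
gripper_width: 0.5
grasp_force: 0.0
tcp [ 0.4553 -0.3092  0.1537] [-0.001  0.833  0.553 -0.   ] [-0.732 -0.063  1.86   0.     1.347 -0.333]
neck_stamp [321.7 184.5] 0.62 [ 0.4604 -0.3016  0.0557]
430 [ 0.45562392 -0.30821984  0.06888989]
```

```bash
python3 -m handwheel '[[[0,0.001,-0.034,0,0,0],[0,0,-0.034,0,0,0],[0,0,-0.02,0,0,0],[0,0,-0.0137,0,0,0],[0,0,0,0,0,0],[0,0,0,0,0,0]]]'
python3 -m handwheel '[[[0,0,0,0,0,0],[0,0,0,0,0,0],[0,0,0,0,0,0],[0,0,0,0,0,0],[0,0,0,0,0,0],[0,0,0,0,0,0]]]' 0.0
```

```text
time: 11.25
tool_pos: [0.4556, -0.3083, 0.0535]
tool_rot: [-0.0, 0.834, 0.552, -0.0]
contact_force: [-0.5, 0.2, -0.1]
gripper_width: 0.501
grasp_force: 0.0
time: 11.75
tool_pos: [0.4568, -0.3095, 0.0554]
tool_rot: [0.002, 0.834, 0.552, 0.0]
contact_force: [-0.8, 0.7, 6.3]
gripper_width: 0.172
grasp_force: 58.5
```

```bash
python3 -m handwheel '[[[0,0,0.01,0,0,0],[0,0,0.015,0,0,0],[0,0,0.02,0,0,0],[0,0,0.03,0,0,0],[0,0,0.03,0,0,0],[0,0,0.03,0,0,0],[0,0,0.03,0,0,0],[0,0,0.03,0,0,0],[0,0,0.03,0,0,0],[0,0,0,0,0,0],[0,0,0,0,0,0],[0,0,0,0,0,0]]]'
python3 - <<'E'
from h import *
p,d,T,f,P,r=look('w6',['neck_stamp','cam_head','cam_focus'])
s=state(); print(s['gripper_width'],s['grasp_force'])
q=cv2.resize(p[150:400,200:440],None,fx=2.4,fy=2.4); cv2.imwrite('pics/crop6.png',q)
for h in r.get('cam_head',[]):
  for g in r.get('cam_focus',[]):
    H,F=focus_fit(h,g,T,f); print(H.round(4),F.round(4),np.hypot(*(F-H)[:2]),np.degrees(np.arctan2(*(F-H)[1::-1])))
E
```

```text
time: 12.75
tool_pos: [0.4553, -0.3082, 0.2777]
tool_rot: [-0.0, 0.834, 0.552, -0.0]
contact_force: [-0.8, -0.1, -0.8]
gripper_width: 0.183
grasp_force: 58.6
tcp [ 0.4553 -0.3082  0.2777] [-0.     0.834  0.552 -0.   ] [-0.73  -0.15   1.732  0.     1.561 -0.329]
neck_stamp [319.6 222.8] 0.78 [ 0.4605 -0.2974  0.2734]
0.18031399855461994 58.563693165779114
```

View pics/crop6.png

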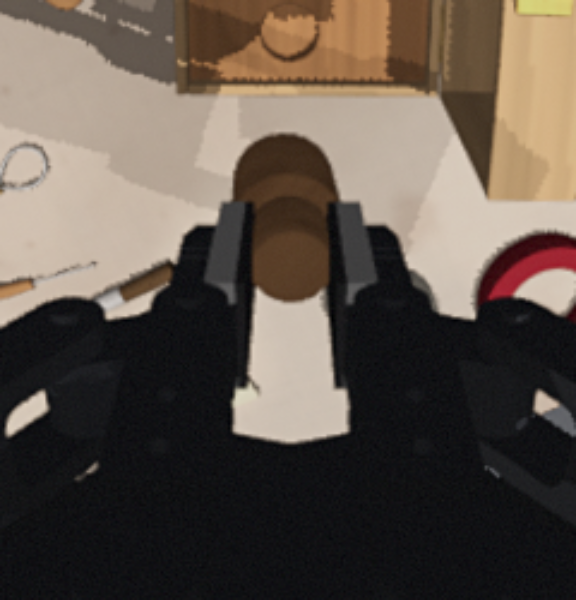

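The stamp is held upright by the neck at crop (290,250). Next I measure the foot offset and check whether the tilted pose is reachable, using a kinematic fit from the recorded states.

Run:
```python
from h import *
from scipy.optimize import least_squares
z=np.load('pics/w6.npz'); d,T,f=z['d'],z['T'],z['f']; P=fcloud(d,T,f); t=np.array([.4553,-.3082,.2777])
m=(d>0)&(np.linalg.norm(P[...,:2]-t[:2],axis=-1)<.02)&(P[...,2]>.22)&(P[...,2]<.32)
rel=P[m]-t; h,e=np.histogram(rel[:,2],bins=np.arange(-.05,.03,.003)); print([(round(a,3),int(b)) for a,b in zip(e,h) if b])
S=[(.2288,.5816,.2314,1.077,.0527,1.6128),(.4227,-.1368,.4002,-.4794,-.4269,1.7553),(.4553,-.3092,.1537,-.732,-.063,1.860),(.4553,-.3082,.2777,-.73,-.15,1.732)]
S=np.array(S); rp=np.hypot(S[:,0],S[:,1]); ang=np.arctan2(S[:,1],S[:,0])-S[:,3]; print('lat',rp*np.sin(ang)); r=rp*np.cos(ang)
def res(x):
    a,c,L1,L2=x; q2=S[:,4];q3=S[:,4]+S[:,5]
    return np.r_[a+L1*np.sin(q2)+L2*np.sin(q3)-r, c+L1*np.cos(q2)+L2*np.cos(q3)-S[:,2]]
o=least_squares(res,[0,0,.4,.4]); print(o.x,abs(o.fun).max())
a,c,L1,L2=o.x; e=np.mean(rp*np.sin(ang))
for L in (.2,.25,.3):
  for F,k in [((.481,-.042,.222),.036),((.481,-.042,.222),.096)]:
    n=np.array([-.569,-.07,.819]); tc=np.array(F)+k*n; 
    rr=np.sqrt(tc[0]**2+tc[1]**2-e**2)-np.sin(.61)*L; zz=tc[2]+np.cos(.61)*L-L  # wrist minus offset c=h-L
    s=least_squares(lambda q:[a+L1*np.sin(q[0])+L2*np.sin(q[0]+q[1])-rr,c+L1*np.cos(q[0])+L2*np.cos(q[0]+q[1])-zz],[-.3,1.9])
    print(L,k,tc.round(3),s.x.round(3),'J5',round(np.pi-.61-s.x.sum(),3),abs(s.fun).max())
```

```text
[(np.float64(-0.035), 24), (np.float64(-0.032), 67), (np.float64(-0.029), 64), (np.float64(-0.026), 63), (np.float64(-0.023), 75), (np.float64(-0.02), 68), (np.float64(-0.017), 80), (np.float64(-0.014), 81), (np.float64(-0.011), 78), (np.float64(-0.008), 370), (np.float64(-0.005), 79), (np.float64(-0.002), 54), (np.float64(0.001), 100), (np.float64(0.004), 99), (np.float64(0.007), 197), (np.float64(0.01), 230), (np.float64(0.013), 973), (np.float64(0.016), 186), (np.float64(0.019), 167), (np.float64(0.022), 166), (np.float64(0.025), 194)]
lat [0.07419466 0.07359028 0.07430862 0.07396299]
[-0.00229635 -0.05719905  0.34541522  0.59791302] 0.013311510202258847
0.2 0.036 [ 0.461 -0.045  0.251] [-0.819  2.328] J5 1.022 2.2896073925693372e-11
0.2 0.096 [ 0.426 -0.049  0.301] [-0.928  2.306] J5 1.154 5.273728675980749e-10
0.25 0.036 [ 0.461 -0.045  0.251] [-0.941  2.411] J5 1.061 7.833813597812878e-10
0.25 0.096 [ 0.426 -0.049  0.301] [-1.049  2.382] J5 1.198 1.037585795060636e-08
0.3 0.036 [ 0.461 -0.045  0.251] [-1.075  2.494] J5 1.113 5.551115123125783e-16
0.3 0.096 [ 0.426 -0.049  0.301] [-1.18   2.459] J5 1.253 4.4075854077618715e-14
```

```bash
python3 -m handwheel '[[[0.004,0.034,0.007,0,0,0],[0.004,0.034,0.007,0.71,-5.79,0],[0.004,0.034,0.007,0.71,-5.79,0],[0.004,0.034,0.007,0.71,-5.79,0],[0.004,0.034,0.007,0.71,-5.79,0],[0.004,0.034,0.007,0.71,-5.79,0],[0,0,0,0.71,-5.79,0],[0,0,0,0,0,0],[0,0,0,0,0,0],[0,0,0,0,0,0]]]'
python3 - <<'E'
from h import *
p,d,T,f,P,r=look('w7',['neck_stamp','cam_head','cam_focus'])
for h in r.get('cam_head',[]):
  for g in r.get('cam_focus',[]):
    H,F=focus_fit(h,g,T,f); print(H.round(4),F.round(4),np.hypot(*(F-H)[:2]),np.degrees(np.arctan2(*(F-H)[1::-1])))
s=state(); print(s['gripper_width'],s['grasp_force'])
E
```

```text
time: 13.78
tool_pos: [0.4796, -0.1052, 0.32]
tool_rot: [0.134, 0.796, 0.526, 0.268]
contact_force: [0.7, -0.2, -0.3]
gripper_width: 0.175
grasp_force: 58.7
tcp [ 0.4796 -0.1052  0.32  ] [0.134 0.796 0.526 0.268] [-0.587 -0.72   2.15   0.403  1.25  -0.222]
neck_stamp [318.3 222.6] 0.67 [ 0.4873 -0.0943  0.3178]
cam_head [193.1  16.8] 0.95 [0.5353 0.1349 0.1419]
cam_head [246.7 151.7] 0.61 [ 0.5306 -0.0386  0.1393]
cam_focus [216.4 166.4] 0.67 [ 0.5219 -0.0324  0.0108]
[0.5362 0.1363 0.14  ] [ 0.4744 -0.0418  0.222 ] 0.18850439779724892 -109.12605193551026
[ 0.5302 -0.0382  0.14  ] [ 0.4744 -0.0418  0.222 ] 0.05589327630705666 -176.29522403354196
0.17619827941546648 58.6809378862381
```

View pics/w7.png

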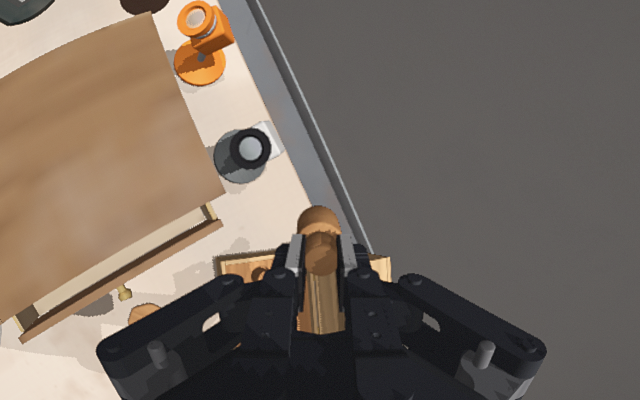

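The lens ring is at (249,148) and its stand foot at (242,156). The stamp is held at (320,250). I fit the lens plane from depth for the heading.

Run:
```python
from h import *
for tag in ['w1','w4','w7']:
    z=np.load(f'pics/{tag}.npz'); p,d,T,f=z['p'],z['d'],z['T'],z['f']; P=fcloud(d,T,f)
    m=(d>0)&(np.linalg.norm(P-np.array([.534,-.038,.14]),axis=-1)<.032)
    n0=np.array([-.569,-.04,.819]); rng=np.random.default_rng(0); Q=P[m]; best=None
    for _ in range(500):
        a,b,c=Q[rng.choice(len(Q),3,False)]; n=np.cross(b-a,c-a); l=np.linalg.norm(n)
        if l<1e-5: continue
        n/=l; n*=np.sign(n@n0)
        if n@n0<.9: continue
        k=abs((Q-a)@n)<.0025
        if best is None or k.sum()>best.sum(): best=k
    q=Q[best]; c=q.mean(0); n=np.linalg.svd(q-c)[2][2]; n*=np.sign(n@n0)
    e1=np.cross(n,[0,0,1]); e1/=np.linalg.norm(e1); e2=np.cross(n,e1)
    xy=np.c_[(q-c)@e1,(q-c)@e2]; (cx,cy),rad=cv2.minEnclosingCircle((xy*1000).astype(np.float32))
    C=c+e1*cx/1000+e2*cy/1000
    print(tag,len(Q),best.sum(),'n',n.round(3),'elev',np.degrees(np.arcsin(n[2])).round(1),'head',np.degrees(np.arctan2(n[1],n[0])).round(1),'rad',round(rad,1),'C',C.round(4),'mean',c.round(4))
    # stand foot disc
    g=p.max(-1); ft=(d>0)&(np.linalg.norm(P[...,:2]-np.array([.56,-.045]),axis=-1)<.06)&(P[...,2]>.005)&(P[...,2]<.022)&(g<130)
    if ft.sum()>20: 
        (x,y),R=cv2.minEnclosingCircle((P[ft][:,:2]*1000).astype(np.float32)); print('   foot',ft.sum(),x,y,R)
```

```text
w1 822 679 n [-0.568 -0.03   0.822] elev 55.3 head -177.0 rad 23.4 C [ 0.5337 -0.0364  0.1413] mean [ 0.5337 -0.0368  0.1412]
   foot 800 561.2359619140625 -34.29766082763672 41.4870491027832
w4 972 737 n [-0.588 -0.04   0.808] elev 53.9 head -176.1 rad 23.5 C [ 0.5334 -0.0361  0.1411] mean [ 0.534  -0.0368  0.1415]
   foot 1296 561.8473510742188 -35.34822463989258 41.40571212768555
w7 1403 1189 n [-0.563 -0.039  0.825] elev 55.6 head -176.0 rad 23.4 C [ 0.5337 -0.0365  0.1414] mean [ 0.5341 -0.0364  0.1417]
   foot 1047 561.3096923828125 -34.99291229248047 41.287227630615234
```

```bash
python3 -m handwheel '[[[-0.006,0.016,-0.017,0,0,-1.6],[-0.006,0.016,-0.017,0,0,-1.6],[-0.006,0.016,-0.017,0,0,0],[-0.0058,0.0159,-0.017,0,0,0],[0,0,0,0,0,0],[0,0,0,0,0,0],[0,0,0,0,0,0],[0,0,0,0,0,0]]]'
python3 - <<'E'
from h import *
from scipy.spatial.transform import Rotation as R
p,d,T,f,P,r=look('w8',[])
s=state(); q=s['tool_rot']; z=R.from_quat(np.r_[q[1:],q[0]]).as_matrix()[:,2]; n=np.array([-.572,-.037,.819]);n/=np.linalg.norm(n)
F=np.array([.5336,-.0363,.1405])+.1*n; foot=s['tool_pos']+.036*z
print('foot',foot.round(4),'err mm',((foot-F)*1000).round(1),'ang',np.degrees(np.arccos(-z@n)),s['gripper_width'],s['grasp_force'])
# stamp axis from side/scene depth
for c in ['side','scene']:
    pp,dd=grab_frame(c); Q=cloud(c,dd); m=(dd>0)&(np.linalg.norm(Q-(F+.018*n),axis=-1)<.035)
    if c=='side': cv2.imwrite('pics/s9.png',cv2.resize(pp[110:290,260:420],None,fx=3.3,fy=3.3,interpolation=cv2.INTER_CUBIC))
    k=Q[m]; 
    if len(k)>5: t=(k-F)@n; print(c,len(k),'along axis',np.percentile(t,[1,50,99]).round(4),'perp mean',((k-F)-np.outer(t,n)).mean(0).round(4))
# neck in wrist depth
Q=P[(d>0)]; t=(Q-F)@n; rr=np.linalg.norm(Q-F-np.outer(t,n),axis=1); k=(rr<.018)&(t>-.01)&(t<.06)
h,e=np.histogram(t[k],bins=np.arange(-.01,.06,.003)); print([(round(a*1000),int(b)) for a,b in zip(e,h) if b])
E
```

```text
time: 14.65
tool_pos: [0.4566, -0.0416, 0.2542]
tool_rot: [0.143, 0.81, 0.503, 0.266]
contact_force: [0.1, 0.3, -1.1]
gripper_width: 0.179
grasp_force: 58.7
tcp [ 0.4566 -0.0416  0.2542] [0.143 0.81  0.503 0.266] [-0.423 -0.867  2.333  0.3    1.138 -0.015]
foot [ 0.4772 -0.0403  0.2246] err mm [ 0.8 -0.3  2.2] ang 0.11513091356490895 0.1785416579596207 58.67489755153656
side 80 along axis [0.0025 0.0289 0.0513] perp mean [-0.0016 -0.0078 -0.0015]
scene 81 along axis [0.0016 0.0296 0.0517] perp mean [ 0.0012 -0.0097  0.0004]
[(2, 25), (5, 71), (8, 59), (11, 66), (14, 77), (17, 69), (20, 66), (23, 88), (26, 86), (29, 382), (32, 56), (35, 60), (38, 99), (41, 96), (44, 167), (47, 224), (50, 909), (53, 145), (56, 118)]
```

View pics/s9.png

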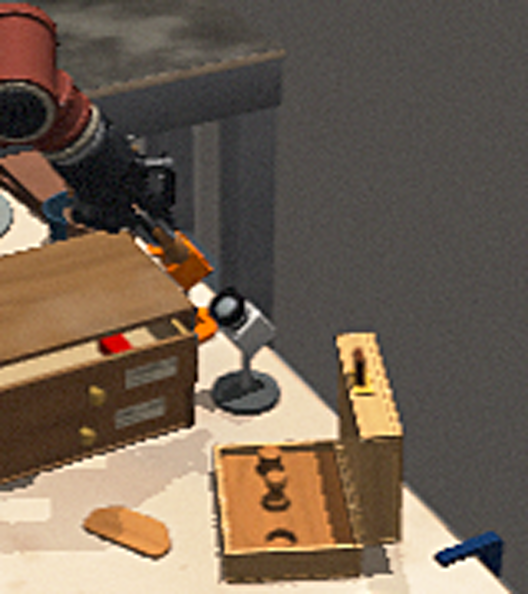

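The side crop shows the stamp pointing at the lens, with its foot about 2 mm from the focus point and the axis within 1°. The lid is up and the other two stamps are in their wells. Handing in.

```bash
python3 -c "
from plant import *
print(abs(state()['joint_vel']).max()); print(job_done())"
```

```text
0.008931760776416834
the job is handed in; nothing more can be done
None
```

The job is handed in with no verdict shown: the lid stands at about 83–85°, the necked stamp is held still with its foot about 2 mm from the focus point and in line with the lens axis, and the other stamps were seen in their wells in the last picture; I kept clear of the jar and bowl but didn't re-measure them.

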